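# Switch on the painting table's lift at its guarded switch

## Task

Switch on the painting table's lift motor at the box with the red guard: with a fingertip swing the hinged guard well up and back, push the toggle beneath it all the way over towards the hinge, then take the finger away and let the guard drop fully shut. Only touch and push, grasp nothing; leave the yellow-guarded switch and the painting things (jar, tape, palette, brush) as they are.

Things in the scene. Friction and masses are not known exactly. Their poses are not given: they have to be found in the camera images.
- red_box: grey switch box screwed to the table, 150 (x) x 110 (y) x 50 mm high, with a tinted red guard on top; the one to switch on. Origin at the centre of its underside on the table; x axis from the front (free end of the guard) towards the hinge at the back, y along the hinge line, z up.
- red_hinge (a point): fixed point mid-way along the red guard's hinge line: 55 mm behind the box's centre, 58 mm above the table. Measured from this line, the shut guard is a hood 84 mm wide of 4 mm plate: back wall 50 mm high at the hinge, flat top running 95 mm forwards with its underside 46 mm up, open in front and at the sides; two ribs stand 6 mm high along the top's side edges
- red_tab (a point): middle of the upper free edge of the red guard's finger tab; moves with the guard. Shut: 110 mm in front of the hinge line, 80 mm above it. The tab, 60 mm wide, 4 mm thick, rises 36 mm from the front edge of the guard's top, leaning 26 degrees from upright to the front; a finger tilted forwards catches the front edge of the top from below and swings it up and back
- red_guard (a joint): angle (rad) of the red guard about its hinge: 0 shut, 1.2 fully back. Its weight (50 g) and a weak spring always swing it shut (under 1 N at the tab), so it has to be held up, for example by letting the front edge of its top lean on the finger that works the toggle
- red_knob (a point): centre of the 20 mm ball at the end of the toggle under the red guard; moves with the toggle. The toggle is 40 mm long from its pivot to the ball's centre; the pivot is 25 mm behind the box's centre, 52 mm above the table
- red_toggle (a joint): angle (rad) of the toggle under the red guard: 0 off, leaning 0.35 rad to the front; 0.7 on, leaning 0.35 rad back to the hinge. About 1 N at the ball moves it and it stays where it is left
- yellow_box: grey switch box screwed to the table, 150 (x) x 110 (y) x 50 mm high, with a tinted yellow guard on top; not to be operated. Origin at the centre of its underside on the table; x axis from the front (free end of the guard) towards the hinge at the back, y along the hinge line, z up.
- yellow_hinge (a point): fixed point mid-way along the yellow guard's hinge line: 55 mm behind the box's centre, 58 mm above the table. Measured from this line, the shut guard is a hood 84 mm wide of 4 mm plate: back wall 50 mm high at the hinge, flat top running 95 mm forwards with its underside 46 mm up, open in front and at the sides; two ribs stand 6 mm high along the top's side edges
- yellow_tab (a point): middle of the upper free edge of the yellow guard's finger tab; moves with the guard. Shut: 110 mm in front of the hinge line, 80 mm above it. The tab, 60 mm wide, 4 mm thick, rises 36 mm from the front edge of the guard's top, leaning 26 degrees from upright to the front; a finger tilted forwards catches the front edge of the top from below and swings it up and back
- yellow_guard (a joint): angle (rad) of the yellow guard about its hinge: 0 shut, 1.2 fully back. Its weight (50 g) and a weak spring always swing it shut (under 1 N at the tab), so it has to be held up, for example by letting the front edge of its top lean on the finger that works the toggle
- yellow_knob (a point): centre of the 20 mm ball at the end of the toggle under the yellow guard; moves with the toggle. The toggle is 40 mm long from its pivot to the ball's centre; the pivot is 25 mm behind the box's centre, 52 mm above the table
- yellow_toggle (a joint): angle (rad) of the toggle under the yellow guard: 0 off, leaning 0.35 rad to the front; 0.7 on, leaning 0.35 rad back to the hinge. About 1 N at the ball moves it and it stays where it is left
- jar: loose empty glass jar, 72 mm across, 85 mm high; origin at the centre of its underside
- tape: loose roll of blue masking tape lying flat, 90 mm across, 24 mm high; origin at the centre of its underside
- palette: loose white watercolour box with paint pans, 200 x 110 x 18 mm; origin at the centre of its underside
- brush: loose paint brush lying flat; origin on its underside near the middle

How it is judged:
By the outcome, as a careful person would: the job done as asked, in the order asked, and still so for the second after the job is handed in, with the robot touching nothing.
It also fails if it takes over 45 s, if anything falls off the work surface, if the arm or the gripper's body presses on something with over 40 N, if the wrist force passes 120 N, or if a joint passes its speed limit or range.

## Robot

A 7-joint arm with a two-finger parallel gripper is mounted at the origin on the work surface. World frame = base frame: x ahead of the robot, y to its left, z up, the work surface at z = 0. Lengths are in m, angles in rad, forces in N, time in s.
With the tool pointing down it reaches from about 0.425 to 0.95 m from the base axis. Payload 4.7 kg.
Tool frame: the origin (TCP) lies midway between the tips of the shut fingers; the grasp point (between the pads) lies 19 mm behind it (manip.hold_point_z is the distance from the TCP to the grasp point, in m); z points along the fingers, y is the line along which they close (so a half turn about z gives the same grasp; the last joint's range is limited). The gripper opens to 87 mm and grips with 3 to 60 N. Pads are 19 mm wide; open, the fingers measure 117 mm over their backs; the gripper's body (75 mm by 190 mm) begins 51 mm behind the grasp point.
Start: joints at [-1.248, 0.469, -0.049, 1.532, 0.024, 1.141, -0.082], TCP at [0.233, 0.634, 0.223] pointing down, gripper open.
Joint ranges: [-2.59, 2.59], [-0.33, 1.99], [-1.39, 1.29], [0.1, 2.45], [-1.04, 4.18], [0.21, 1.99], [-2.66, 2.66]. Speed limits (rad/s): [2.57, 2.57, 3.14, 3.14, 3.14, 3.14, 3.14].

## Interface

Orientations are given as a unit quaternion [w, x, y, z].
In Python, from station import manip gives the robot as it stands.
- The arm moves only by the tool step_arm, never from a script. Its argument "increments" is a list of rows, each an object with "offset": the shift along the tool's x, y, z in mm, a list of three; "roll": the turn about the tool's z in rad. In form: [{"offset": [tx, ty, tz], "roll": roll}, ...]. A call has 1 to 10 rows; each row shifts and turns the commanded pose from where the row before left it, along the tool's axes as they then stand; what a row does not reach is not made up. A row lasts 1/10 s, in which the tool goes at most 50 mm and 8.59 degrees, less where a joint would pass 70% of its speed; a pose out of reach is approached as far as the arm can. A call with a gripper value outside its range is refused whole. "grip" is the opening, from 0 (shut) to 1 (fully open), set as the call begins (left out, the last holds). The fingers move at their own pace and stop on an object; the grip force is fixed at half the most. Time passes only in rows, so rows that do not move let the fingers close. It gives the time, the measured TCP pose, the force, the opening and the grip force at its end, in the units of the state.
- manip.sense(): the state, without advancing time (a new reading comes with each control period).
- manip.capture(name): name is "scene" or "side" or "wrist"; returns a dict with "color" (420x560x3 uint8, red, green, blue), "depth" (420x560 float32, m along the optical axis (not along the pixel's ray), 0 where there is no reading), "vfov" (degrees; the focal length in pixels is half the picture's height over the tangent of half this angle, whatever the lens; pixels are square), "cx", "cy" (the principal point, pixels), "pose" (4x4, takes a point from camera to world coordinates). Camera axes: x right, y down, z forward; pixel columns grow to the right and rows downward; lengths in m; the calibration is good to about 2 mm. The wrist camera is an equidistant fisheye: a pixel r from the principal point sees the ray r / f radians off the axis. A picture is of the moment at which its call begins.
- manip.job_done(): hands the job in; it is judged then, once.
The state is a dict: "t": time; "joint_pos": joint angles; "qd": joint speeds; "effort": joint torques, N m; "tcp_pos": TCP position; "ee_rot": TCP orientation; "wrist_force": force on the tool from outside, world axes, zero at the start; "ft_torque": the same for the moment, N m; "finger_gap": finger opening in m; "finger_force": force on a finger pad.
Only numpy, scipy, OpenCV 4.12 (cv2) and the standard library are available. Lean on these libraries where they do the work, as an engineer would, in place of code of your own. Each camera call takes 0.05 s, during which the arm holds its last target. There are 200 camera calls.

## Working session

There is one attempt and no reset: what is moved stays moved. The work goes in short steps, Python scripts to look and compute and a tool call to move; the robot and the scene stay as the last step left them, time stands still between calls to the robot, and variables do not carry over. Pictures are saved under pics/ and viewed, at most 11 in all, crops included, and the job is handed in when it is done.

Besides the shell and the picture viewer there is one more tool, called by a JSON object that holds its "method" and its "body", one argument or row to a line. step_arm: Moves the arm, as the interface text tells. Its arguments: {"type":"object","properties":{"increments":{"type":"array","items":{"type":"object","properties":{"offset":{"type":"array","items":{"type":"number"}},"roll":{"type":"number"}}}},"grip":{"type":"number"}},"required":["increments"]}

```bash
mkdir -p pics
python3 - <<'E'
from station import manip
import cv2,numpy as np
for n in("scene","side"):
    c=manip.capture(n); np.savez(n+".npz",**c); cv2.imwrite(f"pics/{n}.png",c["color"][:,:,::-1])
    print(n,c["vfov"],c["cx"],c["cy"],np.round(c["pose"],3).tolist())
print(manip.sense())
E
```

```text
scene 56.914839687029435 276.1115162977835 219.72902664856036 [[0.204, 0.788, -0.58, 1.274], [0.979, -0.173, 0.109, -0.151], [-0.014, -0.59, -0.807, 1.096], [0.0, 0.0, 0.0, 1.0]]
side 47.56099086968751 281.76467771474665 208.4769454722781 [[0.82, -0.284, 0.497, -0.111], [-0.572, -0.429, 0.699, -0.946], [0.014, -0.857, -0.515, 0.806], [0.0, 0.0, 0.0, 1.0]]
{'t': 0.1, 'joint_pos': array([-1.24795312,  0.46937459, -0.04861238,  1.5335643 ,  0.02411495,
        1.14102709, -0.08228397]), 'qd': array([-1.58844563e-04, -1.44480426e-03,  5.76950713e-04, -1.86683306e-03,
        5.47026445e-04, -5.79042508e-04, -4.93591700e-05]), 'effort': array([ 1.45167469e-04, -5.09169352e+01, -8.13265750e-02, -2.36831439e+01,
       -6.14991901e-02,  3.44689039e-02,  4.17628291e-05]), 'tcp_pos': array([0.23235551, 0.63316788, 0.22159944]), 'ee_rot': array([-1.22342568e-04,  1.74933498e-01,  9.84579846e-01, -8.85122885e-04]), 'wrist_force': array([-0.34606509, -0.6697836 ,  0.47996346]), 'ft_torque': array([ 0.0112612, -0.0539191, -0.0216028]), 'finger_force': 0.0, 'finger_gap': 0.08699353740187146}
```

View pics/scene.png

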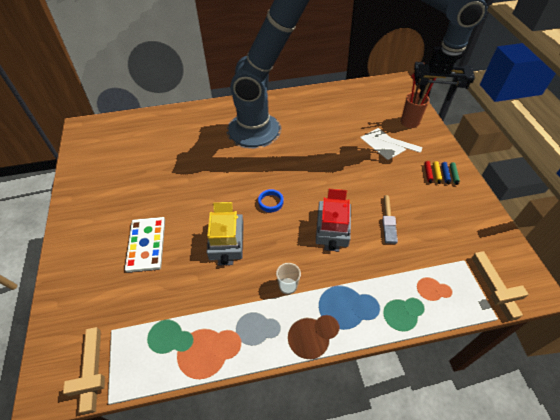

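View pics/side.png

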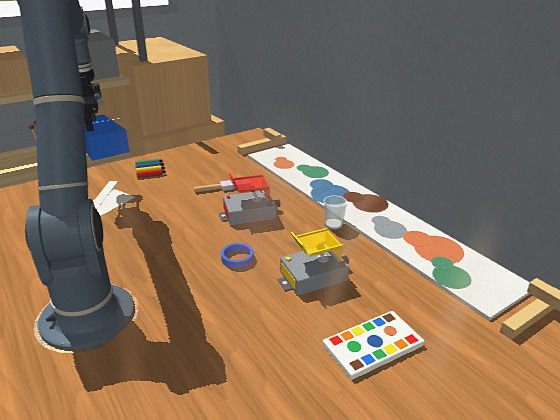

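The scene view shows the red-guarded box at about (335,222), with its tab towards the robot at (337,193) and the hinge at the far side, (333,245). The yellow box is at (225,235), the jar at (288,278), the tape at (270,200) and the brush at (389,220). In the side view the red box is at (250,203).

The tool can only point down, so I'll measure the red box from depth, using colour masks.

```bash
cat > h.py <<'E'
import numpy as np,cv2
def cloud(c):
    f=210/np.tan(np.radians(float(c["vfov"]))/2); v,u=np.mgrid[:420,:560]; d=c["depth"]
    P=np.stack([(u-c["cx"])/f*d,(v-c["cy"])/f*d,d],-1)@c["pose"][:3,:3].T+c["pose"][:3,3]
    return P
def redmask(c):
    h=cv2.cvtColor(c["color"],cv2.COLOR_RGB2HSV)
    return ((h[...,0]<6)|(h[...,0]>174))&(h[...,1]>150)&(h[...,2]>60)
E
python3 - <<'E'
from h import *
from station import manip
for n,w in(("scene",(310,180,365,255)),("side",(215,170,285,228))):
    c=dict(np.load(n+".npz")); P=cloud(c); m=np.zeros((420,560),bool); m[w[1]:w[3],w[0]:w[2]]=1
    ok=m&(c["depth"]>0); R=P[ok&redmask(c)]
    print(n,"red n",len(R),np.histogram(R[:,2],np.arange(0,.17,.01))[0])
    T=R[(R[:,2]>.1)&(R[:,2]<.118)]; print(" top",cv2.minAreaRect((T[:,:2]*1000).astype(np.float32)))
    t=R[R[:,2]>.122]; print(" tab",t.mean(0),t.max(0),cv2.minAreaRect((t[:,:2]*1000).astype(np.float32)))
    B=P[ok&(P[...,2]>.042)&(P[...,2]<.056)]; print(" boxtop",len(B),cv2.minAreaRect((B[:,:2]*1000).astype(np.float32)))
    A=P[ok&(P[...,2]>.01)]; print(" all",A.min(0),A.max(0),cv2.minAreaRect((A[:,:2]*1000).astype(np.float32)))
c=manip.capture("wrist"); s=manip.sense()
from scipy.spatial.transform import Rotation as Ro
R=Ro.from_quat(np.r_[s["ee_rot"][1:],s["ee_rot"][0]]).as_matrix(); print("cam in tool",R.T@(c["pose"][:3,3]-s["tcp_pos"]),(R.T@c["pose"][:3,:3]).round(2).tolist())
cv2.imwrite("pics/w.png",c["color"][:,:,::-1])
S=np.load("scene.npz")["color"]; 
cr=[cv2.resize(S[175:260,300:375,::-1],None,fx=5,fy=5,interpolation=cv2.INTER_CUBIC),cv2.resize(S[50:135,400:475,::-1],None,fx=5,fy=5,interpolation=cv2.INTER_CUBIC)]
cv2.imwrite("pics/cr.png",np.hstack(cr))
E
```

```text
scene red n 930 [  0   0   0   0   6   6  21  29  25  31 553 154  58  44   3   0]
 top ((564.2777099609375, 178.0570831298828), (82.09915924072266, 109.86100769042969), 70.15487670898438)
 tab [0.51186501 0.19604889 0.1297998 ] [0.52544797 0.22344143 0.14062542] ((513.4033203125, 195.6103057861328), (57.109378814697266, 16.044591903686523), 70.29444885253906)
 boxtop 387 ((560.1491088867188, 179.8522186279297), (108.93275451660156, 151.15907287597656), 71.25601196289062)
 all [0.47387225 0.10572061 0.01039318] [0.65695842 0.25159227 0.14062542] ((572.0743408203125, 176.27154541015625), (109.74308013916016, 175.7051544189453), 71.03449249267578)
side red n 511 [  5   2   7  12  11   5   0   0   0   0 293 151   7  13   3   0]
 top ((567.1954345703125, 176.1806182861328), (93.96739196777344, 99.60723876953125), 67.1068344116211)
 tab [0.50975529 0.19397699 0.13493536] [0.52520127 0.22522983 0.14185501] ((512.103759765625, 196.81556701660156), (61.204349517822266, 10.975330352783203), 71.92729187011719)
 boxtop 812 ((557.3272094726562, 178.4110565185547), (116.03762817382812, 150.69581604003906), 71.2774429321289)
 all [0.47152498 0.10197376 0.01002249] [0.81983994 0.39849803 0.14185501] ((644.8243408203125, 261.6627197265625), (333.1807861328125, 268.5920104980469), 70.44573974609375)
cam in tool [ 0.0686465   0.00107759 -0.16280995] [[0.0, -0.97, -0.26], [1.0, 0.0, 0.0], [-0.0, -0.26, 0.97]]
```

View pics/cr.png

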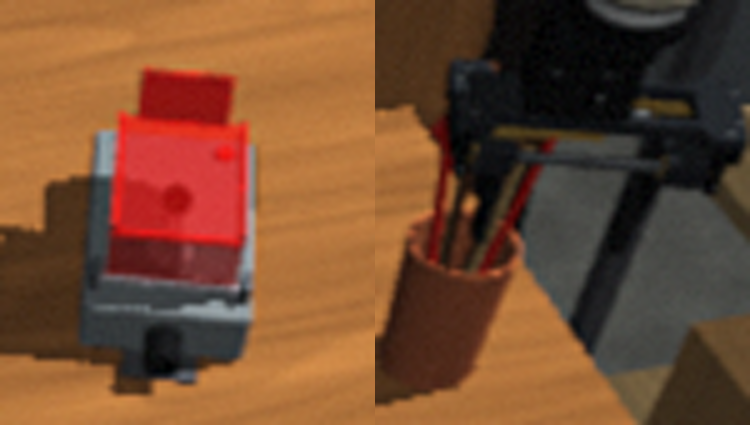

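View pics/w.png

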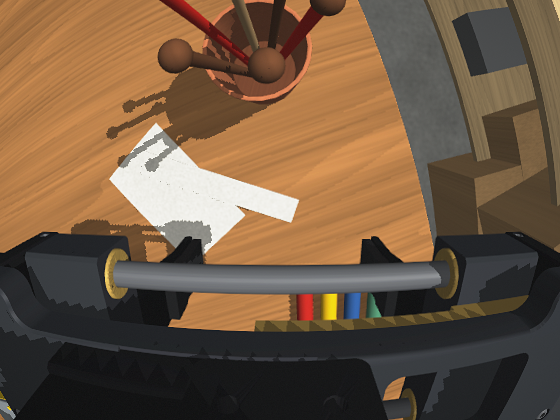

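Left crop: the red guard, with its tab at the top and the hinge at the bottom. Right crop and wrist picture: a wide slab-like gripper body on rails, with the camera on the tool's +x side. 

Box centre is about (0.559, 0.179) with yaw about -18.8°. The sizes (109x151 mm top), guard top height (about 0.108 m) and tab (about 57 mm wide, 0.140 m high) match the description.

The body overhangs the vertical finger by about 28 mm. So I'll come in low from the front, rise while pushing so the tab can't jam under the body, then push the toggle.

{"method": "step_arm", "body": {
  "increments": [
    {"offset": [-17,-15,0],"roll": -0.024},
    {"offset": [-18,-16,0]},
    {"offset": [-18,-16,0]},
    {"offset": [-18,-16,0]},
    {"offset": [-18,-16,0]},
    {"offset": [-18,-16,0]},
    {"offset": [-18,-16,0]},
    {"offset": [-18,-16,0]},
    {"offset": [-18,-16,0]},
    {"offset": [-18,-16,0]}
  ],
  "grip": 0
}}

```text
$.increments[1]: bad value
```

{"method": "step_arm", "body": {
  "increments": [
    {"offset": [-18,-16,0]},
    {"offset": [-18,-16,0]},
    {"offset": [-18,-16,0]},
    {"offset": [-18,-16,0]},
    {"offset": [-18,-16,0]},
    {"offset": [-18,-16,0]},
    {"offset": [-18,-16,0]},
    {"offset": [-18,-16,0]},
    {"offset": [-15,-12,0]},
    {"offset": [0,0,0]}
  ]
}}

```text
$.increments[0]: bad value
```

Each row needs a roll value too.

{"method": "step_arm", "body": {
  "increments": [
    {"offset": [-17,-15,0],"roll": -0.024},
    {"offset": [-18,-16,0],"roll": 0},
    {"offset": [-18,-16,0],"roll": 0},
    {"offset": [-18,-16,0],"roll": 0},
    {"offset": [-18,-16,0],"roll": 0},
    {"offset": [-18,-16,0],"roll": 0},
    {"offset": [-18,-16,0],"roll": 0},
    {"offset": [-18,-16,0],"roll": 0},
    {"offset": [-18,-16,0],"roll": 0},
    {"offset": [-18,-16,0],"roll": 0}
  ],
  "grip": 0
}}

```text
t: 1.15
tcp_pos: [0.3507, 0.4242, 0.2223]
ee_rot: [-0.0, 0.163, 0.987, -0.0]
wrist_force: [0.4, 0.5, -0.6]
finger_gap: 0.0148
finger_force: 0.0
```

{"method": "step_arm", "body": {
  "increments": [
    {"offset": [-18,-16,0],"roll": 0},
    {"offset": [-18,-16,0],"roll": 0},
    {"offset": [-18,-16,0],"roll": 0},
    {"offset": [-18,-16,0],"roll": 0},
    {"offset": [-18,-16,0],"roll": 0},
    {"offset": [-18,-16,0],"roll": 0},
    {"offset": [-18,-16,0],"roll": 0},
    {"offset": [-18,-16,0],"roll": 0},
    {"offset": [-15,-12,0],"roll": 0},
    {"offset": [0,0,0],"roll": 0}
  ]
}}

```text
t: 2.15
tcp_pos: [0.4572, 0.2386, 0.2224]
ee_rot: [0.0, 0.166, 0.986, -0.001]
wrist_force: [0.5, 0.7, 0.0]
finger_gap: 0.0004
finger_force: 0.0
```

```bash
cat >> h.py <<'E'
H=np.array([.611,.1613]); yaw=np.radians(-18.8); U=np.array([np.cos(yaw),np.sin(yaw)]); V=np.array([-U[1],U[0]])
def rep(s):
    from scipy.spatial.transform import Rotation as Ro
    R=Ro.from_quat(np.r_[s["ee_rot"][1:],s["ee_rot"][0]]).as_matrix(); d=(s["tcp_pos"][:2]-H)*1000
    print("t %.2f s=%.1f lat=%.1f z=%.1f yaw=%.2f gap=%.4f F"%(s["t"],-d@U,d@V,s["tcp_pos"][2]*1000,np.degrees(np.arctan2(-R[1,0],-R[0,0])),s["finger_gap"]),s["wrist_force"].round(2))
E
python3 - <<'E'
from h import *
from station import manip
rep(manip.sense())
c=manip.capture("wrist"); cv2.imwrite("pics/w2.png",c["color"][:,:,::-1])
a=manip.capture("side"); np.savez("side2.npz",**a); cv2.imwrite("pics/s2.png",cv2.resize(a["color"][90:290,120:387,::-1],None,fx=3,fy=3))
E
```

```text
t 2.15 s=170.5 lat=23.6 z=222.4 yaw=-19.09 gap=0.0004 F [0.49 0.68 0.04]
```

View pics/s2.png

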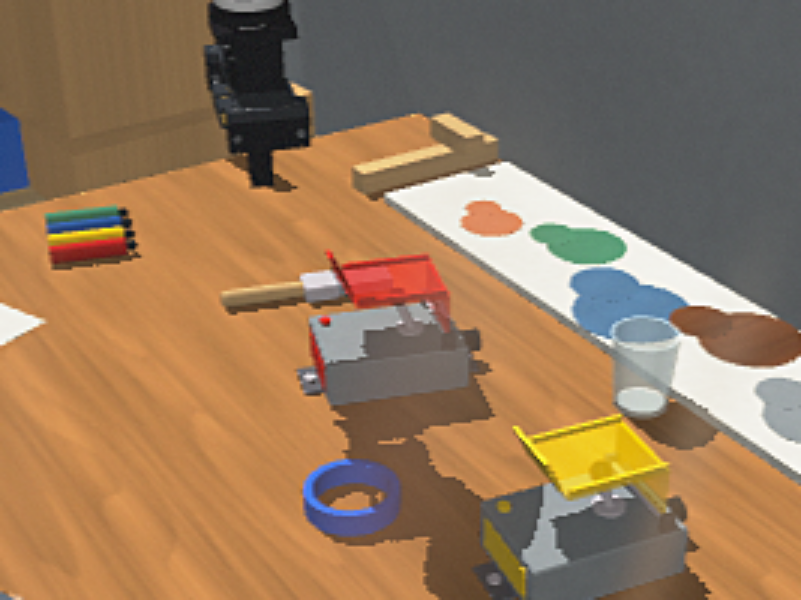

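View pics/w2.png

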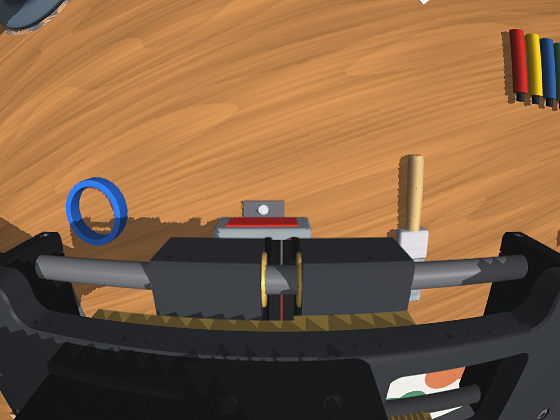

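The side view shows the shut gripper at (260,150) and the red box at (390,340), tab at (335,270), all shut; the jar, tape and yellow guard are undisturbed. In the wrist view the tab is straight ahead, slightly left, at (262,222), which agrees with the 24 mm lateral offset I computed. Next I centre the tool and lower it in front of the box.

{"method": "step_arm", "body": {
  "increments": [
    {"offset": [0,-12,16],"roll": 0},
    {"offset": [0,-12,20],"roll": 0},
    {"offset": [0,0,20],"roll": 0},
    {"offset": [0,0,20],"roll": 0},
    {"offset": [0,0,20],"roll": 0},
    {"offset": [0,0,20],"roll": 0},
    {"offset": [0,0,20],"roll": 0},
    {"offset": [0,0,20],"roll": 0},
    {"offset": [0,0,10],"roll": 0},
    {"offset": [0,0,0],"roll": 0}
  ]
}}

```text
t: 3.25
tcp_pos: [0.4467, 0.2195, 0.0554]
ee_rot: [-0.001, 0.162, 0.987, -0.001]
wrist_force: [-0.1, -0.2, 0.4]
finger_gap: 0.0003
finger_force: 0.0
```

Run:
```python
from h import *
from station import manip
rep(manip.sense())
a=manip.capture("side"); b=manip.capture("scene")
cv2.imwrite("pics/s3.png",np.hstack([cv2.resize(a["color"][120:240,180:300,::-1],(400,400)),cv2.resize(b["color"][150:260,280:390,::-1],(400,400))]))
```

```text
t 3.25 s=174.3 lat=2.1 z=55.4 yaw=-18.68 gap=0.0003 F [-0.05 -0.23  0.37]
```

View pics/s3.png

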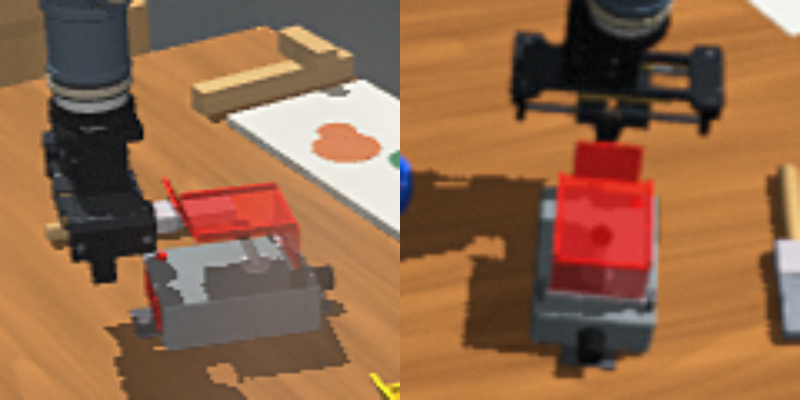

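The body's face stands just in front of the tab, a little above the front edge of the top. I now push back, rising along the tab's arc.

{"method": "step_arm", "body": {
  "increments": [
    {"offset": [-9,-1,0],"roll": 0},
    {"offset": [-9,-1,0],"roll": 0},
    {"offset": [-9,0,0],"roll": 0},
    {"offset": [-5,0,-6],"roll": 0},
    {"offset": [-5,0,-6],"roll": 0},
    {"offset": [-5,0,-5],"roll": 0},
    {"offset": [0,0,0],"roll": 0}
  ]
}}

```text
t: 4.05
tcp_pos: [0.4892, 0.2032, 0.0747]
ee_rot: [0.001, 0.164, 0.986, 0.001]
wrist_force: [-1.0, 1.2, -0.4]
finger_gap: 0.0005
finger_force: 0.4
```

Run:
```python
from h import *
from station import manip
rep(manip.sense())
a=manip.capture("side"); b=manip.capture("scene")
cv2.imwrite("pics/s4.png",np.hstack([cv2.resize(a["color"][120:240,180:300,::-1],(400,400)),cv2.resize(b["color"][150:260,280:390,::-1],(400,400))]))
P=cloud(a);m=redmask(a)&(a["depth"]>0);m[:,:215]=0;m[:,290:]=0;m[:150]=0;R=P[m];print("red zmax",R[:,2].max())
```

```text
t 4.05 s=128.8 lat=0.4 z=74.7 yaw=-18.86 gap=0.0005 F [-0.98  1.18 -0.36]
red zmax 0.18577660598562484
```

View pics/s4.png

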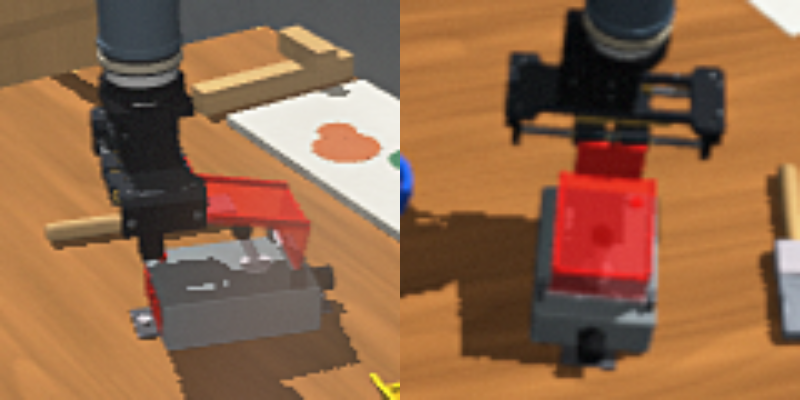

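The guard is swinging up ahead of the body: the top is tilted in the side crop at (250,195), and the forces are about 1.5 N. I keep going.

{"method": "step_arm", "body": {
  "increments": [
    {"offset": [-6,0,-5],"roll": 0},
    {"offset": [-6,0,-4],"roll": 0},
    {"offset": [-6,0,-3],"roll": 0},
    {"offset": [-6,0,-1],"roll": 0},
    {"offset": [-6,0,0],"roll": 0},
    {"offset": [-6,0,0],"roll": 0},
    {"offset": [-6,0,0],"roll": 0},
    {"offset": [0,0,0],"roll": 0}
  ]
}}

```text
t: 4.95
tcp_pos: [0.528, 0.1894, 0.0864]
ee_rot: [0.0, 0.164, 0.987, -0.0]
wrist_force: [-0.6, -0.3, -0.6]
finger_gap: 0.0003
finger_force: 0.1
```

Run:
```python
from h import *
from station import manip
rep(manip.sense())
a=manip.capture("side"); b=manip.capture("scene")
cv2.imwrite("pics/s5.png",np.hstack([cv2.resize(a["color"][120:240,180:300,::-1],(400,400)),cv2.resize(b["color"][150:260,280:390,::-1],(400,400))]))
```

```text
t 4.95 s=87.7 lat=-0.2 z=86.4 yaw=-18.83 gap=0.0003 F [-0.6  -0.33 -0.56]
```

View pics/s5.png

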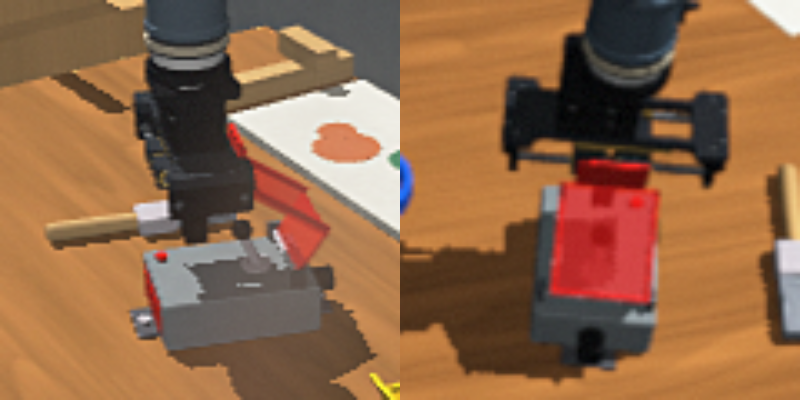

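The guard is well up (side crop, around (270,185)), and the finger at (195,225) points at the knob at (243,230). Now I push the toggle, slowing towards the end.

{"method": "step_arm", "body": {
  "increments": [
    {"offset": [-7,0,0],"roll": 0},
    {"offset": [-7,0,0],"roll": 0},
    {"offset": [-7,0,0],"roll": 0},
    {"offset": [-6,0,0],"roll": 0},
    {"offset": [-6,0,0],"roll": 0},
    {"offset": [-6,0,0],"roll": 0},
    {"offset": [-5,0,0],"roll": 0},
    {"offset": [-4,0,0],"roll": 0},
    {"offset": [0,0,0],"roll": 0}
  ]
}}

```text
t: 5.95
tcp_pos: [0.5733, 0.1741, 0.0865]
ee_rot: [0.0, 0.163, 0.987, 0.0]
wrist_force: [-1.1, 1.2, 0.2]
finger_gap: 0.0005
finger_force: 0.2
```

Run:
```python
from h import *
from station import manip
rep(manip.sense())
```

```text
t 5.95 s=39.9 lat=-0.0 z=86.5 yaw=-18.81 gap=0.0005 F [-1.06  1.18  0.2 ]
```

{"method": "step_arm", "body": {
  "increments": [
    {"offset": [-2,0,0],"roll": 0},
    {"offset": [-1,0,0],"roll": 0},
    {"offset": [-1,0,0],"roll": 0},
    {"offset": [0,0,0],"roll": 0}
  ]
}}

```text
t: 6.35
tcp_pos: [0.5761, 0.173, 0.0864]
ee_rot: [-0.0, 0.163, 0.987, -0.0]
wrist_force: [-1.3, 1.3, 0.4]
finger_gap: 0.0002
finger_force: 0.5
```

Run:
```python
from h import *
from station import manip
rep(manip.sense())
a=manip.capture("side"); b=manip.capture("scene")
cv2.imwrite("pics/s6.png",np.hstack([cv2.resize(a["color"][120:240,180:300,::-1],(400,400)),cv2.resize(b["color"][150:260,280:390,::-1],(400,400))]))
```

```text
t 6.35 s=36.8 lat=-0.2 z=86.4 yaw=-18.78 gap=0.0002 F [-1.29  1.25  0.37]
```

View pics/s6.png

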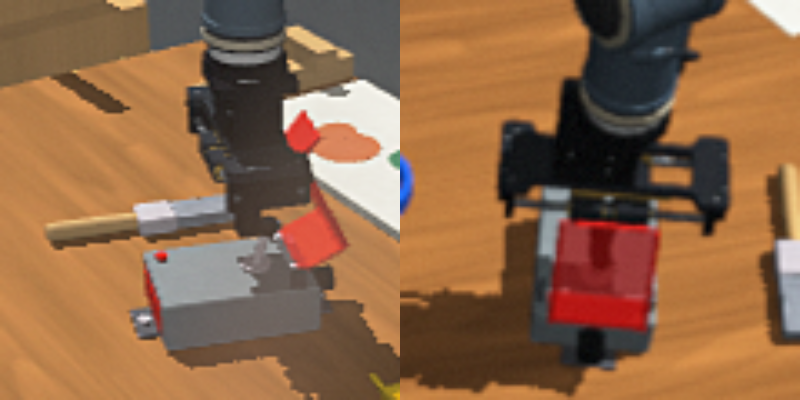

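The guard is far back, at (320,200) in the side crop, and the finger is on the knob at about (270,235). The force is still only about 2 N, so the toggle has not reached its stop. I edge on until the force rises.

{"method": "step_arm", "body": {
  "increments": [
    {"offset": [-1,0,0],"roll": 0},
    {"offset": [-1,0,0],"roll": 0},
    {"offset": [0,0,0],"roll": 0}
  ]
}}

```text
t: 6.75
tcp_pos: [0.5777, 0.1725, 0.0863]
ee_rot: [-0.0, 0.163, 0.987, -0.0]
wrist_force: [-1.3, 1.0, 0.3]
finger_gap: 0.0004
finger_force: 0.9
```

{"method": "step_arm", "body": {
  "increments": [
    {"offset": [-1,0,0],"roll": 0},
    {"offset": [0,0,0],"roll": 0}
  ]
}}

```text
t: 6.95
tcp_pos: [0.578, 0.1724, 0.0862]
ee_rot: [-0.001, 0.163, 0.987, -0.0]
wrist_force: [-4.1, 0.9, 0.1]
finger_gap: 0.0003
finger_force: 1.9
```

Run:
```python
from h import *
from station import manip
rep(manip.sense())
```

```text
t 6.95 s=34.8 lat=-0.1 z=86.2 yaw=-18.77 gap=0.0003 F [-4.14  0.86  0.11]
```

A stop at s = 35 mm, where the toggle's end stop was predicted (35.8). One firmer nudge to be sure.

{"method": "step_arm", "body": {
  "increments": [
    {"offset": [-1,0,0],"roll": 0},
    {"offset": [-1,0,0],"roll": 0},
    {"offset": [0,0,0],"roll": 0}
  ]
}}

```text
t: 7.25
tcp_pos: [0.5783, 0.1723, 0.0861]
ee_rot: [-0.003, 0.163, 0.987, -0.0]
wrist_force: [-7.6, 2.4, 3.2]
finger_gap: 0.0004
finger_force: 3.8
```

Run:
```python
from h import *
from station import manip
rep(manip.sense())
```

```text
t 7.25 s=34.5 lat=-0.1 z=86.1 yaw=-18.73 gap=0.0004 F [-7.6   2.42  3.16]
```

It is hard against the stop. Withdraw straight to the front.

{"method": "step_arm", "body": {
  "increments": [
    {"offset": [6,0,0],"roll": 0},
    {"offset": [8,0,0],"roll": 0},
    {"offset": [8,0,0],"roll": 0},
    {"offset": [8,0,0],"roll": 0},
    {"offset": [8,0,0],"roll": 0},
    {"offset": [8,0,0],"roll": 0},
    {"offset": [8,0,0],"roll": 0},
    {"offset": [8,0,0],"roll": 0},
    {"offset": [8,0,0],"roll": 0},
    {"offset": [8,0,0],"roll": 0}
  ]
}}

```text
t: 8.25
tcp_pos: [0.5065, 0.1969, 0.0865]
ee_rot: [0.0, 0.163, 0.987, 0.0]
wrist_force: [0.1, -0.3, 0.7]
finger_gap: 0.0002
finger_force: 0.1
```

{"method": "step_arm", "body": {
  "increments": [
    {"offset": [8,0,0],"roll": 0},
    {"offset": [8,0,0],"roll": 0},
    {"offset": [8,0,0],"roll": 0},
    {"offset": [8,0,0],"roll": 0},
    {"offset": [8,0,0],"roll": 0},
    {"offset": [8,0,0],"roll": 0},
    {"offset": [8,0,0],"roll": 0},
    {"offset": [8,0,0],"roll": 0},
    {"offset": [8,0,0],"roll": 0},
    {"offset": [0,0,0],"roll": 0}
  ]
}}

```text
t: 9.25
tcp_pos: [0.4376, 0.2203, 0.0865]
ee_rot: [-0.0, 0.162, 0.987, -0.0]
wrist_force: [-0.1, -0.7, 0.5]
finger_gap: 0.0005
finger_force: 0.0
```

{"method": "step_arm", "body": {
  "increments": [
    {"offset": [0,0,-15],"roll": 0},
    {"offset": [0,0,-30],"roll": 0},
    {"offset": [0,0,-30],"roll": 0},
    {"offset": [0,0,-30],"roll": 0},
    {"offset": [0,0,-15],"roll": 0},
    {"offset": [0,0,0],"roll": 0},
    {"offset": [0,0,0],"roll": 0}
  ]
}}

```text
t: 9.95
tcp_pos: [0.4388, 0.2196, 0.2061]
ee_rot: [-0.0, 0.163, 0.987, -0.0]
wrist_force: [-1.0, 1.1, -0.6]
finger_gap: 0.0003
finger_force: 0.0
```

Run:
```python
from h import *
from station import manip
rep(manip.sense())
a=manip.capture("side"); b=manip.capture("scene")
cv2.imwrite("pics/s7.png",np.hstack([cv2.resize(a["color"][150:240,200:290,::-1],(400,400),interpolation=cv2.INTER_CUBIC),cv2.resize(b["color"][180:290,280:390,::-1],(400,400),interpolation=cv2.INTER_CUBIC)]))
for n,c,w in(("scene",b,(310,180,365,255)),("side",a,(215,170,285,228))):
    P=cloud(c); m=redmask(c)&(c["depth"]>0); m[:w[1]]=0;m[w[3]:]=0;m[:,:w[0]]=0;m[:,w[2]:]=0
    R=P[m]; print(n,R[:,2].max(),np.histogram(R[:,2],np.arange(0,.17,.01))[0])
```

```text
t 9.95 s=181.8 lat=-0.3 z=206.1 yaw=-18.80 gap=0.0003 F [-1.03  1.05 -0.59]
scene 0.1379935811921149 [  0   0   0   0   6   5  20  28  27  25 556 157  48  48   0   0]
side 0.14096009202358462 [  1   0  10  11   9   6   0   0   0   0 283 160   5  11   3   0]
```

View pics/s7.png

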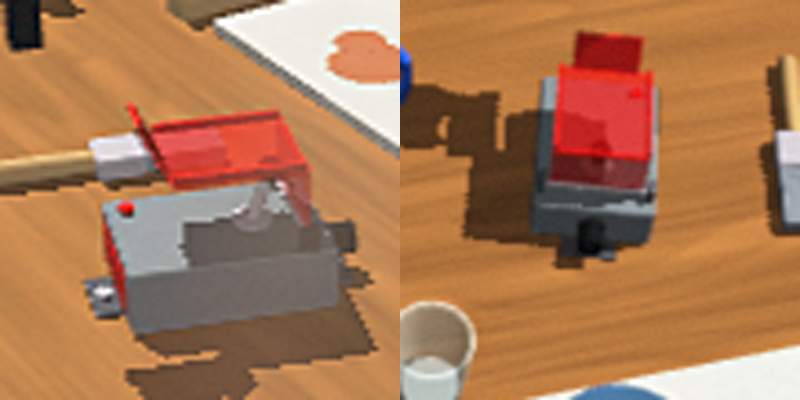

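The guard is fully shut, with the same heights as at the start. The toggle now leans back towards the hinge: its stem at (250,210) runs to the ball under the guard at (275,175), and in the scene crop the knob has moved back to (600,150). The jar and brush are untouched and the arm is clear.

```bash
python3 -c "
from station import manip
print(manip.job_done())"
```

```text
the job is handed in; nothing more can be done
None
```

The red-guarded switch is on, its guard has dropped fully shut and the arm is clear, but because the tool could only point straight down, the gripper's body swung the guard up (about 2 N) and only the toggle was pushed with the fingertip.

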